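# Coarsen a coffee grinder by four clicks

### The job

The coffee is running too slowly: set the grinder four clicks coarser. With a fingertip, push the finger tab of the adjusting collar on top anticlockwise (seen from above) until it has clicked exactly four times from where it stands now, do not run on to a fifth click, and then take the hand away. Only push the tab, without pinching it, and leave the grinder and the things around it standing where they are.

Things in the scene. Friction and masses are not known exactly. Their poses are not given: they have to be found in the camera images.
- grinder: white coffee grinder, 6.5 kg, loose on rubber feet. Footprint 200 x 112 mm. Origin: on the worktop, on the collar's vertical axis. x points to its back (motor housing), spout and dosing cup are on -x; z up. Head of radius 55 mm under the collar; on it a fixed aluminium index ring, radius 60 mm, 190 to 200 mm above the worktop, with 11 black ticks, one per click stop
- collar (a joint): adjusting collar, dark steel knurled disc of radius 49 mm, 201 to 222 mm up. In rad, grows anticlockwise seen from above (coarser). Click stops every 0.1745 rad (10 deg) from 0 to 1.745, hard stops just beyond; starts at rest in one of the first four. At value v the tab points 2.269 + v rad from the grinder's x axis. Let go, it stays in its stop
- axis_top (a point): point on the collar's axis, 222 mm above the worktop. A low fixed lid of radius 36 mm stands on it up to 244 mm; nothing on the grinder is higher
- tab_tip (a point): middle of the outer end of the finger tab, 96 mm from the axis, 214 mm up. The tab is a level aluminium bar sticking out radially from the collar, 49 to 96 mm from the axis, 12 mm thick, 204 to 224 mm up; its middle 6 mm is 2 mm higher and longer than its flanks. Beyond 60 mm from the axis the air under and beside it is free down to the spout (157 mm up, reaching 86 mm out)
- tab_push_face: flank of the tab on its clockwise side, the face to push, 6 mm from the tab's middle plane. Origin on the worktop on the axis, x along the tab. Leaving a click stop takes 5 to 7 N at 78 mm from the axis; the resistance falls off to nothing half-way to the next stop (7 mm at 78 mm), then the collar snaps on by itself into that stop, ahead of the finger
- tab_lead_face: the same flank on the tab's anticlockwise (leading) side
- dosing_cup: steel cup, radius 29 mm, 56 mm high, standing on the grinder's base under the spout; origin under its centre. To be left alone
- tamper: tamper with steel foot of radius 29 mm and wooden handle, 85 mm high, beside the grinder; origin under its centre. To be left alone
- cup: white mug, radius 38 mm, 68 mm high, beside the grinder; origin under its centre. To be left alone
- bean_jar: amber glass jar with wooden cap, radius 45 mm, 135 mm high, behind the grinder; origin under its centre. To be left alone

How it is judged:
By the outcome, as a careful person would: the job done as asked, in the order asked, and still so for the second after the job is handed in, with the robot touching nothing.
It also fails if it takes over 53 s, if anything falls off the work surface, if the arm or the gripper's body presses on something with over 40 N, if the wrist force passes 120 N, or if a joint passes its speed limit or range.

### The arm

A 6-joint arm with a two-finger parallel gripper is mounted at the origin on the work surface. World frame = base frame: x ahead of the robot, y to its left, z up, the work surface at z = 0. Lengths are in m, angles in rad, forces in N, time in s.
With the tool pointing down it reaches from about 0.375 to 0.9 m from the base axis. Payload 3.1 kg.
Tool frame: the origin (TCP) lies between the finger pads; the fingertips stand 8 mm ahead of it and the grasp point (between the pads) lies 11 mm behind it; z points along the fingers, y is the line along which they close (so a half turn about z gives the same grasp; the last joint's range is limited). The gripper opens to 87 mm and grips with 3 to 60 N. Pads are 19 mm wide; open, the fingers measure 117 mm over their backs; the gripper's body (75 mm by 190 mm) begins 51 mm behind the grasp point.
Start: joints at [-1.484, 0.527, 1.433, -0, 1.181, -0.178], TCP at [0.164, -0.603, 0.231] pointing down, gripper open.
Joint ranges: [-3.08, 3.08], [-0.75, 2.2], [0.22, 2.44], [-1.43, 4.57], [0, 2.65], [-2.85, 2.85]. Speed limits (rad/s): [2.79, 2.79, 3.14, 3.14, 3.14, 3.14].

### API

Orientations are given as a unit quaternion [x, y, z, w].
In Python, from rig import robot, vision, job gives the robot as it stands.
- The arm moves only by the shell command python3 -m handwheel 'ROWS' [OPENING] [FORCE]. ROWS is JSON, a list of rows, each a list of 4 numbers: the shift along the tool's x, y, z as a fraction of full scale, then the turn about the tool's z as a fraction of full scale. A call has 1 to 20 rows; each row is the pose to reach, as a shift and turn from the pose commanded when the call began, along the tool's axes at that moment, turning the shorter way round; what a row does not reach only later rows make up. Full scale, the value 1, is 300 mm for a shift and 2 pi rad for a turn. A row lasts 1/12 s, in which the tool goes at most 41.7 mm and 7.16 degrees, less where a joint would pass 70% of its speed; a pose out of reach is approached as far as the arm can. A call with a number of a shift or a turn outside -1 to 1 is refused whole. A call with a gripper value outside its range is refused whole. OPENING is the opening in per cent of the stroke, from 0 (shut) to 100 (fully open), set as the call begins (- or left out, the last holds). The fingers move at their own pace and stop on an object; FORCE is the grip in N (left out, the last holds). Time passes only in rows, so rows that repeat a pose let the fingers close. It gives the time, the measured TCP pose, the force, the opening and the grip force at its end, in the units of the state.
- robot.get_obs(): the state, without advancing time (a new reading comes with each control period).
- vision.camera(name): name is "scene" or "top" or "wrist"; returns a dict with "frame" (384x512x3 uint8, red, green, blue), "K" (3x3 intrinsics, pixels), "cam_to_world" (4x4, takes a point from camera to world coordinates); the wrist camera has in their place "hand_eye" (4x4, takes a point from camera to tool coordinates, whose origin is the TCP and whose axes are the flange's). Camera axes: x right, y down, z forward; pixel columns grow to the right and rows downward; lengths in m; the calibration is good to about 2 mm. A picture is of the moment at which its call begins: read the wrist's pose just before it. There is no depth.
- job.hand_in(): hands the job in; it is judged then, once.
Trained networks look in the newest picture that a camera, given by its name, has taken for a name from the list of things; names that differ only in an ending like _2 or _b are one class to them, and where a whole thing is asked for, a point or a joint stands for the part that bears it (a point fixed in the world has none). Each returns a list of dicts, best first, with "conf" (0 to 1); they miss things now and then, are a little off and sometimes report something else, mostly with a low value. They report only what shows in the picture. A call takes as long as a camera call.
- vision.look_for(camera, label): "point" ([row, column] in pixels, amid what is visible of it).
- vision.outline_of(camera, label): "mask" (384x512 bool, what is visible of it) and "point" ([row, column] in pixels, amid what is visible of it).
The state is a dict: "time": time; "q": joint angles; "joint_velocities": joint speeds; "joint_torque": joint torques, N m; "position": TCP position; "tool_rot": TCP orientation; "ft_force": force on the tool from outside, world axes, zero at the start; "moment": the same for the moment, N m; "grip_width": finger opening in m; "grip_force": force on a finger pad.
Only numpy, scipy, OpenCV 4.12 (cv2) and the standard library are available. Lean on these libraries where they do the work, as an engineer would, in place of code of your own. Each camera call takes 0.05 s, during which the arm holds its last target. There are 200 camera calls.

## Working session

There is one attempt and no reset: what is moved stays moved. The work goes in short steps, Python scripts to look and compute and a shell command to move; the robot and the scene stay as the last step left them, time stands still between calls to the robot, and variables do not carry over. Pictures are saved under pics/ and viewed, at most 10 in all, crops included, and the job is handed in when it is done.

```bash
mkdir -p pics
python3 - <<'E'
from rig import robot, vision, job
import cv2, numpy as np
o=robot.get_obs(); print(o)
for c in ["scene","top"]:
    d=vision.camera(c); cv2.imwrite(f"pics/{c}0.png",d["frame"][:,:,::-1]); print(c,d["K"].tolist(),d["cam_to_world"].round(4).tolist())
    for l in ["axis_top","tab_tip","tab_push_face","tab_lead_face","grinder","collar","dosing_cup","tamper","cup","bean_jar"]:
        print(l,[(np.round(r["point"],1).tolist(),round(r["conf"],2)) for r in vision.look_for(c,l)[:2]])
E
```

```text
{'time': 0.0, 'q': array([-1.48449407e+00,  5.28478877e-01,  1.43391616e+00, -8.45806545e-06,
        1.18138857e+00, -1.78483373e-01]), 'joint_velocities': array([ 0.00075692,  0.00065662,  0.0013251 ,  0.00079331, -0.00216548,
        0.00019185]), 'joint_torque': array([ 2.14809996e-03, -4.40027189e+01, -1.76596212e+01,  6.34052069e-02,
        5.82820375e-02, -1.52560065e-04]), 'position': array([ 0.16353685, -0.60247617,  0.2295594 ]), 'tool_rot': array([ 9.91248057e-01,  1.32007912e-01,  4.65666861e-05, -1.09449217e-03]), 'ft_force': array([-0.51367182, -0.27197622, -0.20462982]), 'moment': array([-1.76663613e-02, -2.26380689e-03,  4.59622854e-05]), 'grip_force': 0.0, 'grip_width': 0.08651474462976841}
scene [[415.1258211786056, 0.0, 263.08951819588435], [0.0, 415.1258211786056, 194.74866589821164], [0.0, 0.0, 1.0]] [[0.389, 0.8621, -0.3246, 0.9282], [0.9212, -0.3597, 0.1486, -0.0464], [0.0113, -0.3568, -0.9341, 0.9751], [0.0, 0.0, 0.0, 1.0]]
axis_top [([210.0, 175.9], 0.89)]
tab_tip [([196.1, 172.7], 0.74)]
tab_push_face [([208.1, 176.3], 0.44)]
tab_lead_face [([230.2, 109.6], 0.36)]
grinder [([204.7, 173.1], 0.94)]
collar [([196.4, 170.0], 0.65)]
dosing_cup []
tamper [([173.6, 215.9], 0.81)]
cup []
bean_jar [([258.8, 205.8], 0.69)]
top [[392.35064153253853, 0.0, 257.9858903244738], [0.0, 392.35064153253853, 193.66203324353887], [0.0, 0.0, 1.0]] [[0.0267, -0.9824, 0.1846, 0.4431], [-0.9994, -0.0222, 0.0265, 0.0537], [-0.022, -0.1852, -0.9824, 1.0392], [0.0, 0.0, 0.0, 1.0]]
axis_top [([209.8, 335.7], 0.92), ([219.3, 332.9], 0.51)]
tab_tip [([218.3, 329.9], 0.55)]
tab_push_face []
tab_lead_face [([218.7, 331.1], 0.72)]
grinder [([205.3, 335.9], 0.84), ([216.9, 330.8], 0.53)]
collar [([213.6, 331.2], 0.62)]
dosing_cup [([246.0, 334.4], 0.73)]
tamper [([244.9, 282.4], 0.61)]
cup [([228.3, 391.0], 0.81)]
bean_jar [([157.7, 320.8], 0.91), ([207.7, 336.0], 0.67)]
```

Run:
```python
import cv2, numpy as np
a=cv2.imread("pics/scene0.png")[130:300,90:290]; b=cv2.imread("pics/top0.png")[130:300,250:450]
cv2.imwrite("pics/ab.png",np.vstack([np.hstack([cv2.resize(x,(400,340),interpolation=cv2.INTER_CUBIC) for x in (a,b)])]))
```

```text
(no output)
```

View pics/ab.png

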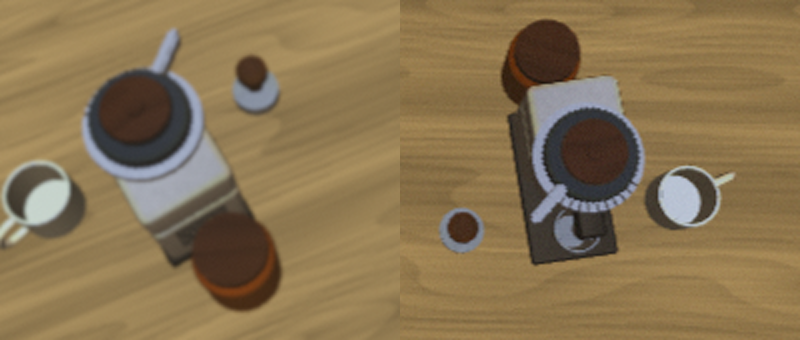

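View pics/top0.png

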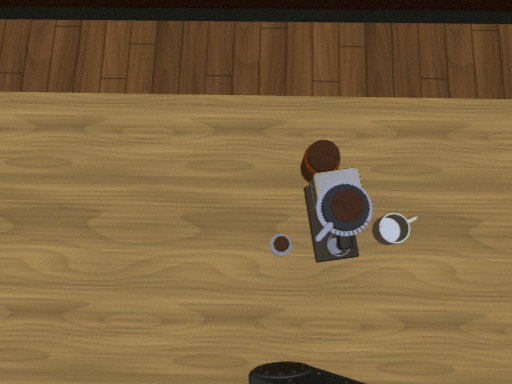

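The crops show the grinder with the lid centre at top-image (row 206, col 347) and the tab pointing lower left with its tip near (238, 320). The mug is to the right and the tamper to the left, with the jar behind. In the scene image the lid is at (185, 157) and the tab tip at (148, 176).

```bash
cat > h.py <<'E'
import numpy as np, cv2
from scipy.spatial.transform import Rotation as R
def ray(K,T,rc,z):
    d=T[:3,:3]@np.linalg.solve(K,[rc[1],rc[0],1.]); return T[:3,3]+d*(z-T[2,3])/d[2]
def proj(K,T,P):
    p=(np.asarray(P)-T[:3,3])@T[:3,:3]; q=p@K.T; return q[...,:2]/q[...,2:]
def toolT(o):
    T=np.eye(4); T[:3,:3]=R.from_quat(o["tool_rot"]).as_matrix(); T[:3,3]=o["position"]; return T
E
python3 - <<'E'
from rig import robot, vision
from h import *
for c,l,t in [("scene",(185,157.5),(147,177)),("top",(206,347.5),(238,320))]:
    d=vision.camera(c); K,T=d["K"],d["cam_to_world"]
    a=ray(K,T,l,.244); p=ray(K,T,t,.219); print(c,a,p,np.hypot(*(p-a)[:2]),np.degrees(np.arctan2(*(p-a)[1::-1])))
d=vision.camera("top");
for n,rc,z in [("tamper",(244,281),.08),("cup",(228.5,391),.05),("jar",(153,323),.135)]: print(n,ray(d["K"],d["cam_to_world"],rc,z))
d=vision.camera("wrist"); print(d["hand_eye"].round(3), d["K"])
print(R.from_quat(robot.get_obs()["tool_rot"]).as_matrix().round(3))
E
```

```text
scene [ 0.57879348 -0.10721287  0.244     ] [ 0.50223632 -0.04728732  0.219     ] 0.09722176589375757 141.9477329560868
top [ 0.57109594 -0.10820107  0.244     ] [ 0.50654296 -0.05545443  0.219     ] 0.08336243092806105 140.74752697031278
tamper [0.50040841 0.02038776 0.08      ]
cup [ 0.54778282 -0.25524441  0.05      ]
jar [ 0.71515037 -0.07424952  0.135     ]
[[ 0.001 -0.968 -0.253  0.069]
 [ 1.     0.001  0.     0.001]
 [ 0.    -0.253  0.968 -0.155]
 [ 0.     0.     0.     1.   ]] [[316.5054222    0.         256.15497931]
 [  0.         316.5054222  188.71459318]
 [  0.           0.           1.        ]]
[[ 0.965  0.262  0.   ]
 [ 0.262 -0.965 -0.   ]
 [-0.     0.    -1.   ]]
```

```bash
python3 -m handwheel '[[0,0,-0.37,0],[0,0,-0.37,0],[0,0,-0.37,0],[0.75,-0.72,-0.37,0],[0.75,-0.72,-0.37,0],[0.75,-0.72,-0.37,0],[0.75,-0.72,-0.37,0],[0.75,-0.72,-0.37,0],[0.75,-0.72,-0.37,0],[0.75,-0.72,-0.37,0],[0.75,-0.72,-0.37,0],[0.75,-0.72,-0.37,0],[0.75,-0.72,-0.37,0]]' 0 20
python3 -m handwheel '[[0.735,-0.72,0,0],[0.735,-0.72,0,0],[0.735,-0.72,0,0],[0.735,-0.72,0,0],[0.735,-0.72,0,0.0944],[0.735,-0.72,0,0.0944],[0.735,-0.72,0,0.0944],[0.735,-0.72,0,0.0944],[0.735,-0.72,0,0.0944],[0.735,-0.72,0,0.0944],[0.735,-0.72,0,0.0944],[0.735,-0.72,0,0.0944]]'
python3 - <<'E'
from rig import robot, vision
from h import *
o=robot.get_obs(); d=vision.camera("wrist"); T=toolT(o)@d["hand_eye"]; print(o["position"],o["q"].round(2),o["grip_width"],o["ft_force"])
np.savez("w1.npz",f=d["frame"],K=d["K"],T=T); cv2.imwrite("pics/w1.png",d["frame"][:,:,::-1])
E
```

```text
time: 2.38
position: [0.3247, -0.3351, 0.342]
tool_rot: [0.991, 0.133, 0.0, 0.001]
ft_force: [-1.0, -0.2, 0.4]
grip_width: 0.0082
grip_force: 0.0
time: 3.38
position: [0.4809, -0.0709, 0.3414]
tool_rot: [0.987, -0.163, 0.0, 0.0]
ft_force: [0.2, -0.3, 0.1]
grip_width: 0.0005
grip_force: 0.0
[ 0.48090731 -0.07087367  0.34140538] [-0.38  0.21  1.62 -0.    1.31  1.52] 0.00045277565511736865 [ 0.21794846 -0.26899172  0.09420317]
```

View pics/w1.png

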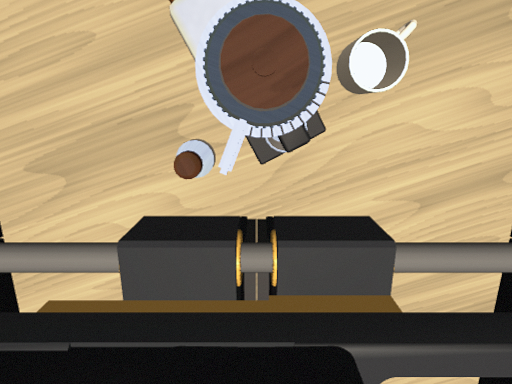

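Wrist view: lid centre near (row 62, col 264), tab running from about (125, 240) to its tip at about (172, 225). The fingers are closed and clear of everything. I'll measure these from a zoomed crop.

Run:
```python
from h import *
z=np.load("w1.npz"); K,T,f=z["K"],z["T"],z["f"]
hsv=cv2.cvtColor(f,cv2.COLOR_RGB2HSV)[:180]
m=((hsv[...,2]<135)&(hsv[...,1]>100)).astype(np.uint8); m[:, :205]=0; m[:,330:]=0; m[125:]=0
m=cv2.morphologyEx(m,cv2.MORPH_OPEN,np.ones((5,5),np.uint8))
n,lab,st,cen=cv2.connectedComponentsWithStats(m); i=1+st[1:,4].argmax(); c,_=cv2.findContours((lab==i).astype(np.uint8),0,1)
e=cv2.fitEllipse(max(c,key=len)); print("lid",e,st[i])
a=ray(K,T,(e[0][1],e[0][0]),.244); print("axis",a, "r est", e[1][0]/2/316.5*(T[2,3]-.244))
# draw model
g=cv2.resize(f[:,:,::-1][0:190,160:350],None,fx=3,fy=3,interpolation=cv2.INTER_CUBIC)
def line(P,col):
    p=((proj(K,T,np.array(P))-[160,0]+.5)*3).round().astype(int); cv2.polylines(g,[p],False,col,1)
t=np.linspace(0,2*np.pi,90)
for r,h,col in [(.036,.244,(0,255,0)),(.060,.2,(255,0,255)),(.049,.222,(0,255,255))]: line([[a[0]+r*np.cos(s),a[1]+r*np.sin(s),h] for s in t],col)
th=np.radians(141); u=np.array([np.cos(th),np.sin(th)]);v=np.array([-u[1],u[0]])
line([[*(a[:2]+r*u+s*v),.224] for r,s in [(.06,-.006),(.096,-.006),(.096,.006),(.06,.006)]],(0,0,255))
cv2.imwrite("pics/w1c.png",g)
```

```text
lid ((264.0504455566406, 61.050228118896484), (86.64542388916016, 92.78961944580078), 1.9002342224121094) [ 221   15   87   93 6443]
axis [ 0.57488438 -0.1097988   0.244     ] r est 0.03455939413700928
```

View pics/w1c.png

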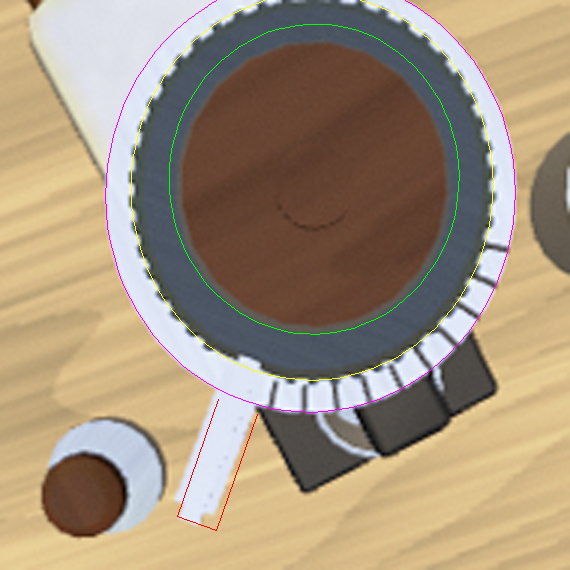

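The overlay shows the fitted axis and collar circle match well. The tab lies about 1.5° clockwise of the 141° model. Ten ticks are visible to its right, so it stands on the first stop. I'll get the angles and the approach shift.

Run:
```python
from h import *
from rig import robot
z=np.load("w1.npz"); K,T=z["K"],z["T"]; a=np.array([.5749,-.1098])
px=np.array([(497,246),(482,280),(467,308),(447,330),(424,352),(397,373),(367,385),(337,395),(305,395),(273,392)])/3-.5+[160,0]
ang=[np.degrees(np.arctan2(*(ray(K,T,p[::-1],.2)[:2]-a)[::-1]))%360 for p in px]; print(np.round(ang,1), "first tick est", np.mean(np.array(ang)-np.arange(100,0,-10)))
for n,p in [("tip mid",(202,522)),("L",(198,445)),("Lout",(179,497)),("Rin",(250,430)),("Rout",(216,512))]:
    w=ray(K,T,(p[1]/3-.5,p[0]/3-.5+160),.222)[:2]-a; print(n,np.hypot(*w),np.degrees(np.arctan2(*w[::-1])))
o=robot.get_obs(); th=np.radians(139.5);u=np.array([np.cos(th),np.sin(th)]);v=np.array([-u[1],u[0]])
g=np.r_[a+.078*u-.033*v,.215]; Rm=R.from_quat(o["tool_rot"]).as_matrix(); print(g,(g-o["position"])@Rm/.3, np.degrees(np.arctan2(Rm[1,0],Rm[0,0])))
```

```text
[239.7 229.1 219.7 210.8 201.  190.4 180.2 170.2 160.  149.6] first tick est 140.0633871510941
tip mid 0.09569353008091853 141.8039882140701
L 0.0749247460306464 135.56611638684993
Lout 0.09123676907575272 136.34637874092027
Rin 0.06556404561887724 145.86148543210243
Rout 0.09151665577658935 143.6527694000754
[ 0.53702012 -0.03404966  0.215     ] [ 0.13782394 -0.17703642  0.42147499] -18.839664835374652
```

```bash
python3 -m handwheel '[[0.138,-0.177,0,0.0588],[0.138,-0.177,0,0.0588],[0.138,-0.177,0,0.0588],[0.138,-0.177,0,0.0588],[0.138,-0.177,0.12,0.0588],[0.138,-0.177,0.24,0.0588],[0.138,-0.177,0.36,0.0588],[0.138,-0.177,0.42,0.0588],[0.138,-0.177,0.42,0.0588],[0.138,-0.177,0.42,0.0588]]'
cat > st.py <<'E'
from rig import robot, vision
from h import *
import sys
o=robot.get_obs(); Rm=R.from_quat(o["tool_rot"]).as_matrix(); a=np.array([.5749,-.1098])
w=(o["position"][:2]-a); yaw=np.degrees(np.arctan2(Rm[1,0],Rm[0,0])); x=Rm[:2,0]
print("t",o["time"],"pos",o["position"].round(4),"yaw",yaw.round(2),"radial",round(-w@x*1e3,1),"tang(along tool y)",round(w@Rm[:2,1]*1e3,1),"F tool",(o["ft_force"]@Rm).round(1))
if len(sys.argv)>1:
    d=vision.camera("wrist"); cv2.imwrite(f"pics/{sys.argv[1]}.png",d["frame"][:,:,::-1])
E
python3 st.py w2
```

```text
time: 4.27
position: [0.5361, -0.0336, 0.2151]
tool_rot: [0.94, -0.341, -0.001, 0.0]
ft_force: [0.0, -0.0, 0.2]
grip_width: 0.0003
grip_force: 0.0
t 4.2667 pos [ 0.5361 -0.0336  0.2151] yaw -39.93 radial 78.7 tang(along tool y) -33.5 F tool [ 0.   0.  -0.2]
```

View pics/w2.png

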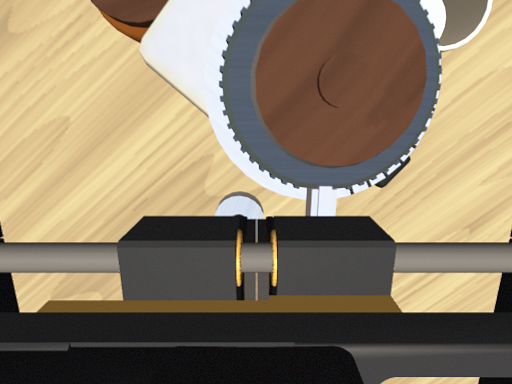

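The picture shows the fingers lying alongside the tab, which is at columns 307–335 and points straight down the image, so they are parallel with a gap of about 12 mm. Next I approach to contact.

```bash
python3 -m handwheel '[[0.002,0.012,0,0],[0.002,0.024,0,0],[0.002,0.032,0,0],[0.002,0.032,0,0],[0.002,0.032,0,0]]' >/dev/null; python3 st.py
python3 -m handwheel '[[0,0.002,0,0],[0,0.004,0,0],[0,0.006,0,0],[0,0.008,0,0],[0,0.008,0,0]]' >/dev/null; python3 st.py
python3 -m handwheel '[[0,0.002,0,0],[0,0.004,0,0],[0,0.004,0,0],[0,0.004,0,0]]' >/dev/null; python3 st.py
```

```text
t 4.7333 pos [ 0.5313 -0.0407  0.2163] yaw -39.99 radial 77.8 tang(along tool y) -24.9 F tool [-0.4 -0.1 -0.3]
t 5.15 pos [ 0.5295 -0.0423  0.2155] yaw -39.97 radial 78.2 tang(along tool y) -22.5 F tool [ 0.2  0.8 -0.2]
t 5.4833 pos [ 0.5288 -0.0432  0.2155] yaw -39.98 radial 78.1 tang(along tool y) -21.4 F tool [ 0.5  0.2 -0.2]
```

```bash
for i in 1; do python3 -m handwheel '[[0,0.002,0,0],[0,0.004,0,0],[0,0.004,0,0],[0,0.004,0,0]]' >/dev/null; python3 st.py
python3 -m handwheel '[[0,0.002,0,0],[0,0.004,0,0],[0,0.004,0,0],[0,0.004,0,0]]' >/dev/null; python3 st.py; python3 -m handwheel '[[0,0.002,0,0],[0,0.004,0,0],[0,0.004,0,0],[0,0.004,0,0]]' >/dev/null; python3 st.py; done
```

```text
t 5.8167 pos [ 0.528  -0.0442  0.2156] yaw -39.98 radial 78.1 tang(along tool y) -20.1 F tool [-0.6 -0.1 -0.7]
t 6.15 pos [ 0.5272 -0.0451  0.2155] yaw -39.98 radial 78.1 tang(along tool y) -19.0 F tool [ 0.   0.3 -0.1]
t 6.4833 pos [ 0.5264 -0.046   0.2155] yaw -39.99 radial 78.1 tang(along tool y) -17.7 F tool [-0.4  0.2  0.8]
```

```bash
for i in 1; do python3 -m handwheel '[[0,0.002,0,0],[0,0.004,0,0],[0,0.004,0,0],[0,0.004,0,0]]' >/dev/null; python3 st.py
python3 -m handwheel '[[0,0.002,0,0],[0,0.004,0,0],[0,0.004,0,0],[0,0.004,0,0]]' >/dev/null; python3 st.py; python3 -m handwheel '[[0,0.002,0,0],[0,0.004,0,0],[0,0.004,0,0],[0,0.004,0,0]]' >/dev/null; python3 st.py w3; done
```

```text
t 6.8167 pos [ 0.5257 -0.047   0.2156] yaw -39.99 radial 78.1 tang(along tool y) -16.5 F tool [-1.  -0.7  0.2]
t 7.15 pos [ 0.5252 -0.0476  0.2156] yaw -39.99 radial 78.1 tang(along tool y) -15.7 F tool [-0.5 -1.5  0.2]
t 7.4833 pos [ 0.5248 -0.0481  0.2156] yaw -40.0 radial 78.1 tang(along tool y) -15.0 F tool [-0.7 -4.3  1.1]
```

View pics/w3.png

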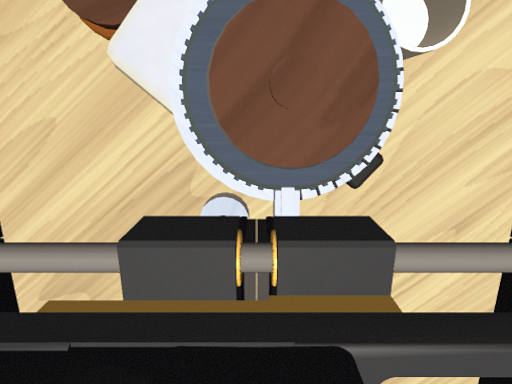

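Contact is at a tangential offset of about -16 mm, and the picture shows the tab flank against the finger. Now push one click, to about 8° of finger travel.

```bash
python3 -m handwheel '[[-0.0005,0.003,0,-0.0022],[-0.001,0.006,0,-0.0044],[-0.0015,0.009,0,-0.0066],[-0.002,0.012,0,-0.0088],[-0.0025,0.015,0,-0.011],[-0.003,0.018,0,-0.0132],[-0.0035,0.021,0,-0.0154],[-0.004,0.024,0,-0.0176],[-0.0043,0.027,0,-0.0199],[-0.0046,0.0304,0,-0.0222],[-0.0046,0.0304,0,-0.0222],[-0.0046,0.0304,0,-0.0222],[-0.0046,0.0304,0,-0.0222]]'; python3 st.py w4
python3 - <<'E'
import cv2,numpy as np
a,b=[cv2.imread(f"pics/w{i}.png")[120:225,150:400] for i in (3,4)]
cv2.imwrite("pics/c34.png",cv2.resize(np.vstack([a,b]),None,fx=2.6,fy=2.6,interpolation=cv2.INTER_CUBIC))
E
```

```text
time: 8.62
position: [0.5172, -0.0549, 0.2156]
tool_rot: [0.961, -0.276, -0.0, 0.0]
ft_force: [0.6, 0.9, 0.5]
grip_width: 0.0006
grip_force: 0.0
t 8.6167 pos [ 0.5172 -0.0549  0.2156] yaw -31.99 radial 78.0 tang(along tool y) -16.0 F tool [ 0.  -1.1 -0.5]
```

View pics/c34.png

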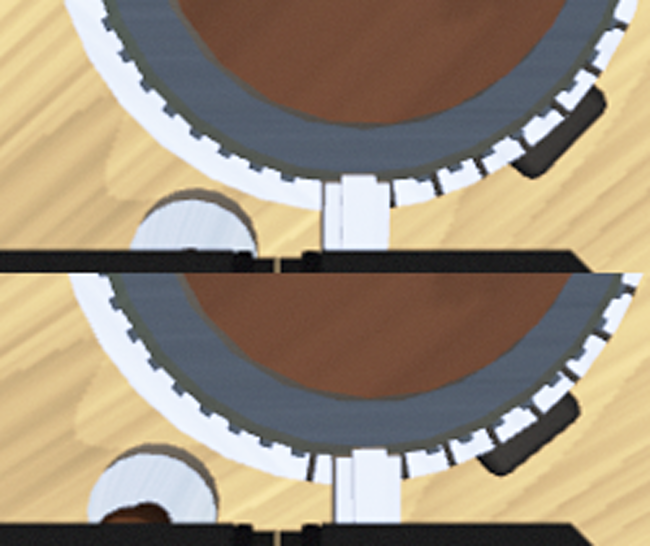

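The lower crop shows one tick now free to the left of the tab: it snapped on exactly one stop, about 2° ahead of the finger. I repeat with 10° arcs.

```bash
python3 -m handwheel '[[-0.0007,0.0038,0,-0.0023],[-0.0014,0.0076,0,-0.0046],[-0.0021,0.0114,0,-0.0069],[-0.0026,0.0152,0,-0.0093],[-0.0031,0.019,0,-0.0116],[-0.0036,0.0229,0,-0.0139],[-0.004,0.0267,0,-0.0162],[-0.0044,0.0306,0,-0.0185],[-0.0047,0.0344,0,-0.0208],[-0.0049,0.0383,0,-0.0231],[-0.0051,0.0421,0,-0.0255],[-0.0053,0.046,0,-0.0278],[-0.0053,0.046,0,-0.0278],[-0.0053,0.046,0,-0.0278],[-0.0053,0.046,0,-0.0278]]' >/dev/null; python3 st.py w5
python3 -m handwheel '[[-0.0007,0.0038,0,-0.0023],[-0.0014,0.0076,0,-0.0046],[-0.0021,0.0114,0,-0.0069],[-0.0026,0.0152,0,-0.0093],[-0.0031,0.019,0,-0.0116],[-0.0036,0.0229,0,-0.0139],[-0.004,0.0267,0,-0.0162],[-0.0044,0.0306,0,-0.0185],[-0.0047,0.0344,0,-0.0208],[-0.0049,0.0383,0,-0.0231],[-0.0051,0.0421,0,-0.0255],[-0.0053,0.046,0,-0.0278],[-0.0053,0.046,0,-0.0278],[-0.0053,0.046,0,-0.0278],[-0.0053,0.046,0,-0.0278]]' >/dev/null; python3 st.py w6
python3 - <<'E'
import cv2,numpy as np
a,b=[cv2.imread(f"pics/w{i}.png")[120:225,150:400] for i in (5,6)]
cv2.imwrite("pics/c56.png",cv2.resize(np.vstack([a,b]),None,fx=2.6,fy=2.6,interpolation=cv2.INTER_CUBIC))
E
```

```text
t 9.9167 pos [ 0.5085 -0.0658  0.2155] yaw -21.99 radial 78.0 tang(along tool y) -15.9 F tool [-0.7  0.3  0.6]
t 11.2167 pos [ 0.5019 -0.0781  0.2156] yaw -11.99 radial 78.0 tang(along tool y) -15.9 F tool [-1.1 -0.8 -0.3]
```

View pics/c56.png

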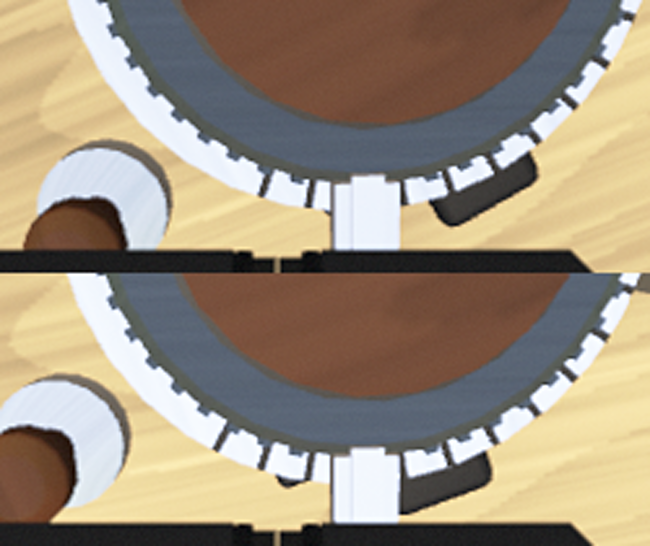

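Two and then three ticks lie left of the tab (upper and lower crop). Now the fourth click, then back off, raise and check.

```bash
python3 -m handwheel '[[-0.0007,0.0038,0,-0.0023],[-0.0014,0.0076,0,-0.0046],[-0.0021,0.0114,0,-0.0069],[-0.0026,0.0152,0,-0.0093],[-0.0031,0.019,0,-0.0116],[-0.0036,0.0229,0,-0.0139],[-0.004,0.0267,0,-0.0162],[-0.0044,0.0306,0,-0.0185],[-0.0047,0.0344,0,-0.0208],[-0.0049,0.0383,0,-0.0231],[-0.0051,0.0421,0,-0.0255],[-0.0053,0.046,0,-0.0278],[-0.0053,0.046,0,-0.0278],[-0.0053,0.046,0,-0.0278],[-0.0053,0.046,0,-0.0278]]' >/dev/null; python3 st.py
python3 -m handwheel '[[0,-0.02,0,0],[0,-0.05,0,0],[0,-0.08,0,0],[0,-0.08,0,0],[0,-0.08,-0.1,0],[0,-0.08,-0.2,0],[0,-0.08,-0.3,0],[0,-0.08,-0.42,0],[-0.1,-0.08,-0.42,0],[-0.16,-0.08,-0.42,0],[-0.16,-0.08,-0.42,0],[-0.16,-0.08,-0.42,0]]' ; python3 st.py w7
```

```text
t 12.5167 pos [ 0.4975 -0.0913  0.2155] yaw -1.98 radial 78.0 tang(along tool y) -15.9 F tool [0.2 0.4 0.7]
time: 13.52
position: [0.45, -0.065, 0.3419]
tool_rot: [1.0, -0.017, 0.001, 0.0]
ft_force: [0.5, -0.1, 0.5]
grip_width: 0.0004
grip_force: 0.0
t 13.5167 pos [ 0.45   -0.065   0.3419] yaw -1.96 radial 126.4 tang(along tool y) -40.5 F tool [ 0.5  0.1 -0.5]
```

View pics/w7.png

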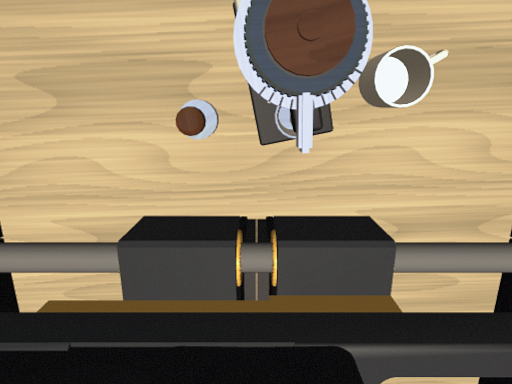

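The hand is clear and the tab now points at about 180°, with its tip at about (150, 305). I'll count the ticks in a zoom.

```bash
python3 -c "
import cv2
cv2.imwrite('pics/w7c.png',cv2.resize(cv2.imread('pics/w7.png')[20:165,225:385],None,fx=4,fy=4,interpolation=cv2.INTER_CUBIC))
from h import *; from rig import robot,vision
o=robot.get_obs(); d=vision.camera('wrist'); T=toolT(o)@d['hand_eye']
w=ray(d['K'],T,(151,304.5),.222)[:2]-[.5749,-.1098]; print(np.hypot(*w),np.degrees(np.arctan2(w[1],w[0]))%360)"
```

```text
0.09445769907008564 179.61218495522988
```

View pics/w7c.png

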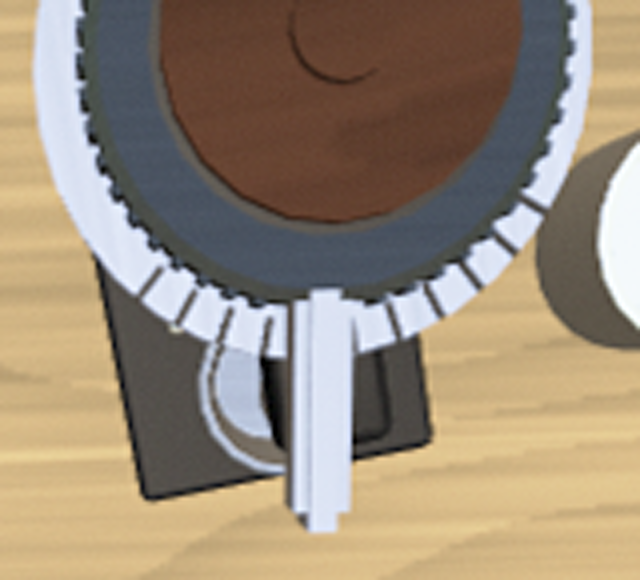

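The zoom shows four ticks left of the tab, and the tab is at 179.6° (it started at 140°), so that is exactly four clicks.

```bash
python3 -c "
from rig import job; print(job.hand_in())"
```

```text
the job is handed in; nothing more can be done
None
```

The collar is exactly four clicks coarser: the tab went from about 140° to 179.6° with four ticks now behind it. The hand is clear, the job is handed in, and I saw nothing else move.

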